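# Make up the picture-hanging kit and the bike kit

## Task

Make up two kits from the stock on the bench. The picture-hanging kit goes in the green tray: pliers lying flat in the long tool lane, and the blue tack jar and the yellow tape measure standing upright, one in each square pocket. The bike kit goes in the red tray: adjustable wrench lying flat in the long lane and the black oil bottle standing upright in either square pocket. Set each thing down gently without dropping it, and leave the yellow-lidded screw jar and the white glue bottle where they stand.

Things in the scene. Friction and masses are not known exactly. Their poses are not given: they have to be found in the camera images.
- green_tray: Green tray, fixed, empty, 180 (x) x 166 (y) mm, 25 high; walls and dividers 4 thick, as high as the rim; cork-lined floor 4 mm up. Origin: centre of underside, z up. On the -y side a long tool lane, 172 (x) x 78 mm inside, centre (0, -40) mm; on the +y side two square pockets, 84 (x) x 76 mm inside, centres (+44, +41) and (-44, +41) mm.
- red_tray: Red tray, fixed, empty, 180 (x) x 166 (y) mm, 25 high; walls and dividers 4 thick, as high as the rim; cork-lined floor 4 mm up. Origin: centre of underside, z up. On the -y side a long tool lane, 172 (x) x 78 mm inside, centre (0, -40) mm; on the +y side two square pockets, 84 (x) x 76 mm inside, centres (+44, +41) and (-44, +41) mm.
- pliers: Slip-joint pliers, bright steel head, blue-dipped handles, lying flat, 153 mm long, 51 wide over the handles, 12 thick, about 140 g. Origin: middle of the length, on the underside; x toward the jaws, z up. Grip across the flat steel pivot block, 26 mm wide (y), x = +2 to +38 mm; weight centred near x = +5 mm.
- wrench: Stainless adjustable wrench, lying flat, 155 mm long, head 44 wide, handle 11 thick, head 13, about 130 g. Origin: middle of the length, on the underside; x toward the head, z up. Grip across the handle, 18 mm wide (y), straight from x = -70 to +15 mm; weight centred near x = +9 mm.
- tack_jar: Tack jar: all blue plastic screw-top jar, upright, 56 mm diameter, 58 mm high with its lid (the top 16 mm), about 140 g. Origin: centre of its underside, z up along its axis.
- tape_measure: Tape measure in a yellow case with black bumpers, standing on its flat base: 66 mm long (x), 38 mm thick (y), 64 mm high, rounded on top, about 220 g. Origin: centre of its underside, x toward the nose with the steel end hook, z up. Grip it across its flat sides, along y.
- oil_bottle: Chain-oil bottle: black with a green label band and a red nozzle; small plastic squeeze bottle, upright, body 38 mm diameter and straight up to 52 mm, then a shoulder and a thin nozzle, 82 mm high overall, about 80 g. Origin: centre of its underside, z up along its axis.
- screw_jar: Screw jar, not for either kit: clear with dark screws inside and a yellow lid; screw-top jar, upright, 56 mm diameter, 58 mm high with its lid (the top 16 mm), about 140 g. Origin: centre of its underside, z up along its axis.
- glue_bottle: Glue bottle, not for either kit: white with a yellow label band and an orange nozzle; small plastic squeeze bottle, upright, body 38 mm diameter and straight up to 52 mm, then a shoulder and a thin nozzle, 82 mm high overall, about 80 g. Origin: centre of its underside, z up along its axis.
Not all that is in view belongs to the job. Leave any orange look-alike of the pliers alone.

How it is judged:
At the end, for the whole second after the job is handed in: Pliers and wrench flat on the floor of their trays' lanes (20 mm along, 30 mm across of centre, within 0.4 rad); tack jar and tape measure in different green-tray pockets, oil bottle in a red one (30 x 25 mm of its centre); within 4 mm of floor height, tilt under 0.15 rad, at rest (x of pliers in the frame of green_tray between -0.02 and 0.02 m and y of pliers in the frame of green_tray between -0.07 and -0.01 m and z of pliers in the frame of green_tray between 0 and 0.008 m and angle between each of pliers, wrench, tack_jar, tape_measure, oil_bottle's own z axis and vertical below 0.15 rad and linear speed of each of pliers, wrench, tack_jar, tape_measure, oil_bottle below 0.02 m/s and angular speed of each of pliers, wrench, tack_jar, tape_measure, oil_bottle below 0.2 rad/s and angle between the x axis of pliers and the x axis of green_tray, either way round below 0.4 rad and x of wrench in the frame of red_tray between -0.02 and 0.02 m and y of wrench in the frame of red_tray between -0.07 and -0.01 m and z of wrench in the frame of red_tray between 0 and 0.008 m and angle between the x axis of wrench and the x axis of red_tray, either way round below 0.4 rad and z of tack_jar in the frame of green_tray between 0 and 0.008 m and z of tape_measure in the frame of green_tray between 0 and 0.008 m and z of oil_bottle in the frame of red_tray between 0 and 0.008 m and (((x of tack_jar in the frame of green_tray between 0.014 and 0.074 m and y of tack_jar in the frame of green_tray between 0.016 and 0.066 m) and (x of tape_measure in the frame of green_tray between -0.074 and -0.014 m and y of tape_measure in the frame of green_tray between 0.016 and 0.066 m)) or ((x of tack_jar in the frame of green_tray between -0.074 and -0.014 m and y of tack_jar in the frame of green_tray between 0.016 and 0.066 m) and (x of tape_measure in the frame of green_tray between 0.014 and 0.074 m and y of tape_measure in the frame of green_tray between 0.016 and 0.066 m))) and ((x of oil_bottle in the frame of red_tray between 0.014 and 0.074 m and y of oil_bottle in the frame of red_tray between 0.016 and 0.066 m) or (x of oil_bottle in the frame of red_tray between -0.074 and -0.014 m and y of oil_bottle in the frame of red_tray between 0.016 and 0.066 m))); the robot touches nothing.
It fails at once if one of the five things for the kits is dropped or knocked: it moves faster than 0.7 m/s with no finger on it ((linear speed of tack_jar above 0.7 m/s and contact force between the fingers and tack_jar below 0.01 N) or (linear speed of tape_measure above 0.7 m/s and contact force between the fingers and tape_measure below 0.01 N) or (linear speed of pliers above 0.7 m/s and contact force between the fingers and pliers below 0.01 N) or (linear speed of wrench above 0.7 m/s and contact force between the fingers and wrench below 0.01 N) or (linear speed of oil_bottle above 0.7 m/s and contact force between the fingers and oil_bottle below 0.01 N)).
It fails at once if the screw jar is disturbed: shifted by more than 30 mm or tipped by more than 0.3 rad (distance of screw_jar from where it was at the start of the episode above 0.03 m or angle between screw_jar's own z axis and vertical above 0.3 rad).
It fails at once if the glue bottle is disturbed: shifted by more than 30 mm or tipped by more than 0.3 rad (distance of glue_bottle from where it was at the start of the episode above 0.03 m or angle between glue_bottle's own z axis and vertical above 0.3 rad).
It also fails if it takes over 144 s, if anything falls off the work surface, if the arm or the gripper's body presses on something with over 40 N, if the wrist force passes 120 N, or if a joint passes its speed limit or range.

## Robot

A 7-joint arm with a two-finger parallel gripper is mounted at the origin on the work surface. World frame = base frame: x ahead of the robot, y to its left, z up, the work surface at z = 0. Lengths are in m, angles in rad, forces in N, time in s.
With the tool pointing down it reaches from about 0.425 to 0.925 m from the base axis. Payload 6.8 kg.
Tool frame: the origin (TCP) lies on the centre line of the jaws, within the pads' length; the fingertips stand 14 mm ahead of it and the grasp point (between the pads) lies 5 mm behind it (bot.finger_overhang is the distance from the TCP to the fingertips, in m); z points along the fingers, y is the line along which they close (so a half turn about z gives the same grasp; the last joint's range is limited). The gripper opens to 85 mm and grips with 20 to 120 N. Pads are 22 mm wide; open, the fingers measure 114 mm over their backs; the gripper's body (76 mm by 85 mm) begins 54 mm behind the grasp point. The pads swing forward as they close: fully open they stand 13 mm farther back than shut.
Start: joints at [-1.327, 0.477, 0.022, 1.555, -0.011, 1.109, -0.083], TCP at [0.233, 0.634, 0.245] pointing down, gripper open.
Joint ranges: [-2.96, 2.96], [-0.34, 2.1], [-1.41, 1.46], [0.24, 2.44], [-1.37, 4.51], [0.17, 1.92], [-2.96, 2.96]. Speed limits (rad/s): [2.39, 2.39, 3.14, 3.14, 3.14, 3.14, 3.14].

## Interface

Orientations are given as a unit quaternion [w, x, y, z].
In Python, from station import bot gives the robot as it stands.
- The arm moves only by the shell command python3 -m inch 'ROWS' [OPENING] [FORCE]. ROWS is JSON, a list of rows, each a list of 4 numbers: the shift along the tool's x, y, z in m, then the turn about the tool's z in degrees. A call has 1 to 12 rows; each row shifts and turns the commanded pose from where the row before left it, along the tool's axes as they then stand; what a row does not reach is not made up. A row lasts 1/10 s, in which the tool goes at most 50 mm and 8.59 degrees, less where a joint would pass 70% of its speed; a pose out of reach is approached as far as the arm can. A call is refused whole if a number of a shift passes 0.05 or a number of a turn 8.59, either way. A call with a gripper value outside its range is refused whole. OPENING is the finger opening in m, from 0 to 0.0854, set as the call begins (- or left out, the last holds). The fingers move at their own pace and stop on an object; FORCE is the grip in N (left out, the last holds). Time passes only in rows, so rows that do not move let the fingers close. It gives the time, the measured TCP pose, the force, the opening and the grip force at its end, in the units of the state.
- bot.get_obs(): the state, without advancing time (a new reading comes with each control period).
- bot.read_camera(name): name is "scene" or "top" or "wrist"; returns a dict with "color" (400x640x3 uint8, red, green, blue), "mtx" (3x3 intrinsics, pixels), "world_from_camera" (4x4, takes a point from camera to world coordinates); the wrist camera has in their place "hand_eye" (4x4, takes a point from camera to tool coordinates, whose origin is the TCP and whose axes are the flange's). Camera axes: x right, y up, looking along -z (the intrinsics and any distortion apply to the point x, -y, -z); pixel columns grow to the right and rows downward; lengths in m; the calibration is good to about 2 mm. A picture is of the moment at which its call begins: read the wrist's pose just before it. There is no depth.
- bot.hand_in(): hands the job in; it is judged then, once.
The state is a dict: "t": time; "q": joint angles; "joint_vel": joint speeds; "joint_torque": joint torques, N m; "eef_pos": TCP position; "tool_rot": TCP orientation; "contact_force": force on the tool from outside, world axes, zero at the start; "torque": the same for the moment, N m; "gripper_width": opening from 0.0 (shut) to 1.0 (fully open); "grasp_force": force on a finger pad.
Only numpy, scipy, OpenCV 4.12 (cv2) and the standard library are available. Lean on these libraries where they do the work, as an engineer would, in place of code of your own. Each camera call takes 0.05 s, during which the arm holds its last target. There are 200 camera calls.

## Working session

There is one attempt and no reset: what is moved stays moved. The work goes in short steps, Python scripts to look and compute and a shell command to move; the robot and the scene stay as the last step left them, time stands still between calls to the robot, and variables do not carry over. Pictures are saved under pics/ and viewed, at most 14 in all, crops included, and the job is handed in when it is done.

```bash
ls; mkdir -p pics; python3 - <<'E'
from station import bot
import cv2,numpy as np
for n in("top","scene"):
    c=bot.read_camera(n);cv2.imwrite(f"pics/{n}0.png",c["color"][:,:,::-1]);np.savez(f"{n}0.npz",**{k:c[k] for k in("color","mtx","world_from_camera")})
    print(n,c.keys(),c["mtx"].round(1).tolist(),c["world_from_camera"].round(3).tolist())
o=bot.get_obs();print(o["eef_pos"],o["tool_rot"],o["t"],o["gripper_width"])
E
```

```text
pics
top dict_keys(['color', 'mtx', 'world_from_camera']) [[377.0, 0.0, 312.6], [0.0, 377.0, 199.1], [0.0, 0.0, 1.0]] [[-0.021, 0.998, -0.051, 0.392], [-1.0, -0.02, 0.018, 0.002], [0.017, 0.052, 0.999, 0.991], [0.0, 0.0, 0.0, 1.0]]
scene dict_keys(['color', 'mtx', 'world_from_camera']) [[496.1, 0.0, 316.0], [0.0, 496.1, 196.0], [0.0, 0.0, 1.0]] [[-0.897, -0.276, 0.344, 0.901], [0.441, -0.568, 0.695, 0.859], [0.003, 0.775, 0.632, 0.823], [0.0, 0.0, 0.0, 1.0]]
[0.23246363 0.63315964 0.24442151] [-7.13906509e-05  1.74999080e-01  9.84568248e-01 -8.25870819e-04] 0.1 0.9997365530759968
```

View pics/top0.png

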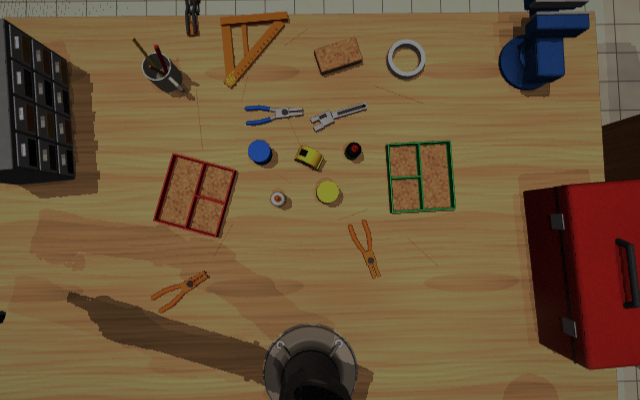

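View pics/scene0.png

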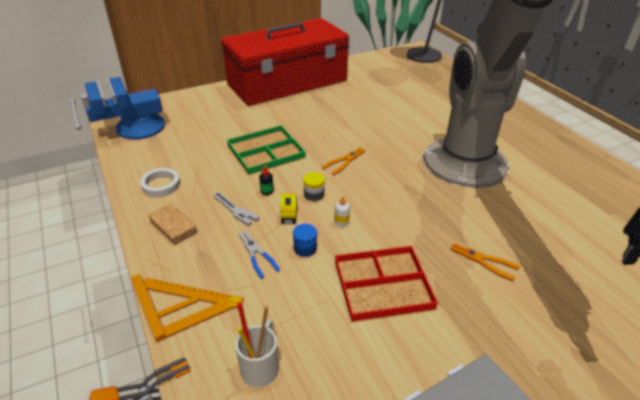

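The top view is enough for a first measurement. Candidates and positions:
- **Pliers:** blue-handled at (274,115) matches. The orange ones at (365,250) and (180,290) are look-alikes, and the dark one at (192,15) is out.
- **Jars:** the tack jar is the blue one at (260,152). The yellow-lidded screw jar at (328,192) stays.
- **Bottles:** the oil bottle is the black one with a red nozzle at (353,151). The white glue bottle at (278,199) stays.
- **Others:** tape at (309,157), wrench at (338,117), red tray at (196,195) and green tray at (421,176).

I'll confirm these in a crop while measuring.

```bash
cat >h.py <<'E'
import cv2,numpy as np
def plane(c,uv,z):
    M=np.array(c["world_from_camera"]);uv=np.atleast_2d(np.float64(uv))
    d=np.c_[uv,np.ones(len(uv))]@np.linalg.inv(c["mtx"]).T*[1,-1,-1]@M[:3,:3].T
    return M[:3,3]+d*((z-M[2,3])/d[:,2])[:,None]
def comps(m,box,amin):
    x0,y0,x1,y1=box;k=np.zeros_like(m);k[y0:y1,x0:x1]=m[y0:y1,x0:x1]
    return [q for q in cv2.findContours(k,cv2.RETR_EXTERNAL,cv2.CHAIN_APPROX_NONE)[0] if cv2.contourArea(q)>=amin]
E
python3 - <<'E'
from h import *
c=dict(np.load("top0.npz"));im=c["color"];hsv=cv2.cvtColor(im,cv2.COLOR_RGB2HSV)
R=lambda lo,hi:cv2.inRange(hsv,lo,hi)
blue=R((105,120,60),(125,255,255));yel=R((24,150,100),(33,255,255));grn=R((50,100,40),(85,255,255));red=R((0,170,50),(4,255,255))|R((172,150,50),(180,255,255));gry=R((0,0,90),(180,60,255))
def rect(name,m,box,a,z):
    for q in comps(m,box,a):
        r=cv2.minAreaRect(q);p=plane(c,cv2.boxPoints(r),z)[:,:2];e=[p[1]-p[0],p[2]-p[1]];e.sort(key=np.linalg.norm)
        print(name,np.round(r[0],1),p.mean(0).round(4),"short/long",[round(float(np.linalg.norm(x)),4) for x in e],"long ang",np.degrees(np.arctan2(e[1][1],e[1][0])).round(1),"short ang",np.degrees(np.arctan2(e[0][1],e[0][0])).round(1))
rect("green",grn,(375,130,470,225),800,.025);rect("red",red,(140,140,250,250),800,.025)
rect("tack",blue,(240,130,280,175),100,.058);rect("screw",yel,(312,175,345,210),100,.058)
rect("tape",yel,(290,140,330,175),20,.06);rect("oilred",red,(343,140,365,165),3,.07)
rect("plblue",blue,(235,95,310,130),20,.006);rect("plsteel",gry,(272,100,308,125),20,.006);rect("wrench",gry,(308,98,372,135),30,.006)
crop=im[92:218,232:372];cv2.imwrite("pics/crop.png",cv2.resize(crop,None,fx=5.5,fy=4.5 if 0 else 4.7,interpolation=2)[:,:,::-1])
E
```

```text
green [421.2 176. ] [ 0.4957 -0.2974] short/long [0.1672, 0.1805] long ang -178.4 short ang -87.1
red [193.6 194.9] [0.4585 0.2885] short/long [0.1671, 0.1792] long ang -15.6 short ang -106.9
tack [258.5 150.5] [0.5633 0.1176] short/long [0.0522, 0.0527] long ang 179.1 short ang -91.0
screw [327.5 191. ] [ 0.4588 -0.052 ] short/long [0.0523, 0.0547] long ang -1.2 short ang -91.1
tape [307.9 154.7] [ 0.5501 -0.0051] short/long [0.037, 0.039] long ang -117.8 short ang -27.5
oilred [354. 148.] [ 0.563  -0.1192] short/long [0.0148, 0.0149] long ang 178.4 short ang -91.0
plblue [258.1 121.4] [0.6502 0.124 ] short/long [0.011, 0.0641] long ang -81.3 short ang -171.5
plblue [257.  107.6] [0.6871 0.1264] short/long [0.0104, 0.0634] long ang -93.7 short ang -3.4
plsteel [286.5 111.2] [0.6763 0.0487] short/long [0.0266, 0.0804] long ang -83.7 short ang -174.1
wrench [338.6 112.7] [ 0.67   -0.0893] short/long [0.0361, 0.1529] long ang -67.0 short ang -158.0
```

View pics/crop.png

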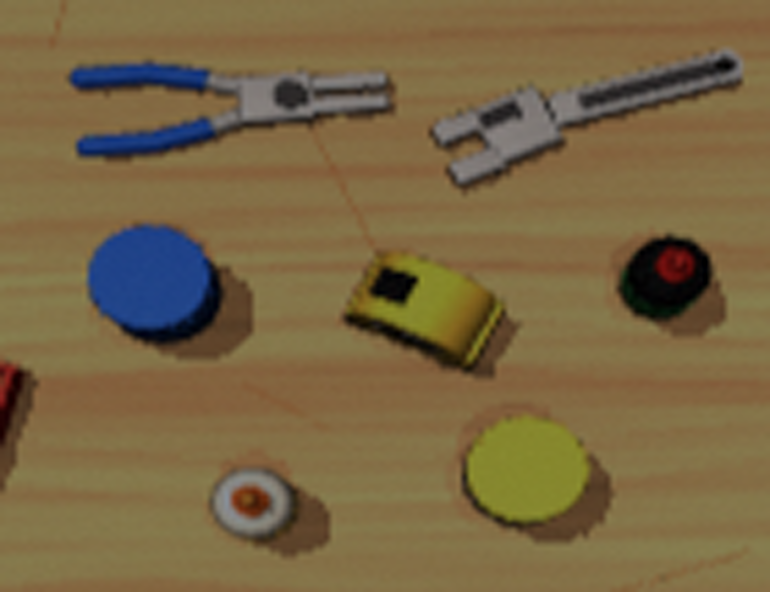

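The crop confirms it: blue-handled pliers at upper left with jaws to the right, wrench head toward +y, blue tack jar, yellow tape, and black/red oil bottle. The yellow-lid jar and white glue bottle are the ones to leave. Red tray x axis is about 164°, green about 2°. I'll head above the tack jar.

```bash
cat >go.py <<'E'
import sys,math,numpy as np
from station import bot
from scipy.spatial.transform import Rotation as Ro
def cur():
    o=bot.get_obs();w,x,y,z=o["tool_rot"];R=Ro.from_quat([x,y,z,w]).as_matrix();return o,R
def go(x,y,z,ang):
    o,R=cur();a=math.degrees(math.atan2(R[1,1],R[0,1]))
    t=(a-ang+90)%180-90          # + turn about tool z lowers world angle
    q7=math.degrees(o["q"][6])
    R2=R@Ro.from_euler("z",t,degrees=True).as_matrix()
    d=R2.T@(np.array([x,y,z])-o["eef_pos"])
    print("pos",o["eef_pos"].round(4),"yang",round(a,1),"q7",round(q7),"t",round(o["t"],1),"tilt",R[:,2].round(3))
    print("turn",round(t,1),"=",[(n,round(t/n,2)) for n in [max(1,math.ceil(abs(t)/8.5))]],"then shift",d.round(4))
    n=max(1,math.ceil(abs(d).max()/.045));print("rows",n,(d/n).round(4))
if __name__=="__main__":go(*map(float,sys.argv[1:5]))
E
python3 go.py .563 .117 .2 92
```

```text
pos [0.2325 0.6332 0.2444] yang 69.8 q7 -5 t 0.1 tilt [-0.    -0.002 -1.   ]
turn -22.2 = [(3, -7.39)] then shift [-0.3123 -0.5273  0.0451]
rows 12 [-0.026  -0.0439  0.0038]
```

```bash
python3 -m inch '[[0,0,0,-7.4],[0,0,0,-7.4],[0,0,0,-7.4],[-0.022,-0.037,0,0],[-0.022,-0.037,0,0],[-0.022,-0.037,0,0],[-0.022,-0.037,0,0],[-0.022,-0.037,0,0],[-0.022,-0.037,0,0],[-0.022,-0.037,0,0],[-0.022,-0.037,0,0]]' 0.0854 40; python3 -m inch '[[-0.022,-0.037,0,0],[-0.022,-0.037,0,0],[-0.022,-0.037,0,0],[-0.022,-0.037,0.01,0],[-0.022,-0.037,0.01,0],[-0.022,-0.037,0.01,0],[0,0,0,0],[0,0,0,0]]';python3 go.py .563 .117 .2 92
python3 - <<'E'
from station import bot
import cv2,numpy as np
o=bot.get_obs();c=bot.read_camera("wrist");cv2.imwrite("pics/w1.png",c["color"][:,:,::-1]);print(c["mtx"].round(1),c["hand_eye"].round(3))
E
```

```text
t: 1.2
eef_pos: [0.4196, 0.3423, 0.2451]
tool_rot: [-0.0, -0.018, 1.0, -0.0]
contact_force: [0.6, -0.1, 0.5]
gripper_width: 1.004
grasp_force: 0.0
t: 2.0
eef_pos: [0.5588, 0.1257, 0.2146]
tool_rot: [-0.001, -0.016, 1.0, -0.0]
contact_force: [0.0, 0.5, 0.2]
gripper_width: 0.999
grasp_force: 0.0
pos [0.5588 0.1257 0.2146] yang 91.9 q7 77 t 2.0 tilt [-0.001 -0.001 -1.   ]
turn -0.1 = [(1, -0.12)] then shift [-0.0039 -0.0089  0.0146]
rows 1 [-0.0039 -0.0089  0.0146]
[[350.6   0.  317.2]
 [  0.  350.6 200.4]
 [  0.    0.    1. ]] [[-0.     0.958  0.287  0.074]
 [ 1.    -0.     0.     0.001]
 [ 0.     0.287 -0.958 -0.129]
 [ 0.     0.     0.     1.   ]]
```

View pics/w1.png

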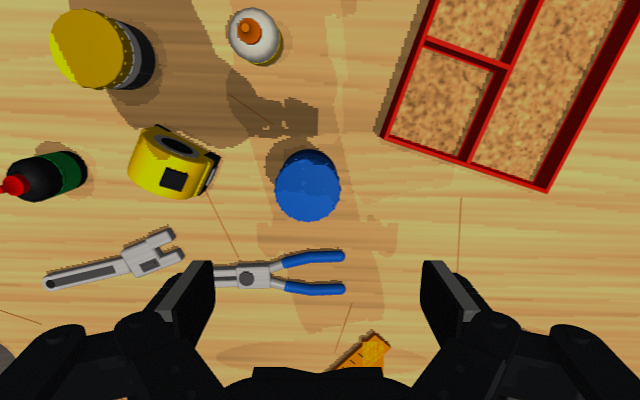

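The wrist view shows all the stock: tack jar (308,185), tape (170,160), oil bottle (45,178), wrench (115,260), pliers (280,272). I'll measure positions from it.

```bash
cat >>h.py <<'E'
def wrist():
    from go import cur,bot
    o,R=cur();c=bot.read_camera("wrist");T=np.eye(4);T[:3,:3]=R;T[:3,3]=o["eef_pos"]
    c["world_from_camera"]=T@c["hand_eye"];c["hsv"]=cv2.cvtColor(c["color"],cv2.COLOR_RGB2HSV);return c
def line(c,q,z,name):
    p=plane(c,q.reshape(-1,2),z)[:,:2].astype(np.float32);r=cv2.minAreaRect(p);b=cv2.boxPoints(r)
    e=sorted([b[1]-b[0],b[2]-b[1]],key=np.linalg.norm)
    print(name,"c",np.round(r[0],4),"size",[round(float(np.linalg.norm(x)),4) for x in e],"long ang",round(float(np.degrees(np.arctan2(e[1][1],e[1][0]))),1),"meanV")
E
python3 - <<'E'
from h import *
c=wrist();h=c["hsv"];R=lambda lo,hi:cv2.inRange(h,lo,hi)
np.savez("w1.npz",**{k:c[k] for k in("color","mtx","world_from_camera")})
for pt in[(308,190),(308,160),(120,268),(75,278),(165,148),(172,180),(250,272),(60,175),(15,185),(430,130)]:print(pt,h[pt[1],pt[0]],end=" ")
print()
blue=R((100,150,130),(125,255,255))
for q in comps(blue,(265,140,350,225),300):line(c,q,.058,"tack")
for q in comps(blue,(275,240,355,300),60):line(c,q,.006,"plhandle")
st=R((0,0,90),(180,50,255))
for q in comps(st,(214,255,285,300),100):line(c,q,.006,"plsteel")
for q in comps(st,(30,220,190,300),200):line(c,q,.008,"wrench")
for q in comps(R((20,150,60),(35,255,255)),(120,115,225,205),200):
    line(c,q,.05,"tape"); 
    for u in cv2.approxPolyDP(q,4,True)[:,0]:print(u,end="")
E
```

```text
(308, 190) [107 220 160] (308, 160) [107 225 163] (120, 268) [ 11  12 172] (75, 278) [ 0 11 69] (165, 148) [ 8 17 60] (172, 180) [135  22  23] (250, 272) [ 15  12 170] (60, 175) [ 67 209  44] (15, 185) [  0 255 174] (430, 130) [ 16 161 163] 
tack c [0.5626 0.1178] size [0.0533, 0.0549] long ang -88.0 meanV
plhandle c [0.688  0.1273] size [0.0107, 0.0652] long ang 87.4 meanV
plhandle c [0.6511 0.1244] size [0.0111, 0.0655] long ang -80.6 meanV
plsteel c [0.6713 0.0578] size [0.0335, 0.0736] long ang -89.5 meanV
wrench c [ 0.6692 -0.0899] size [0.0364, 0.1545] long ang -67.0 meanV
tape c [ 5.473e-01 -1.000e-04] size [0.0572, 0.0638] long ang 63.1 meanV
[141 128][126 162][128 179][163 197][193 196][211 163][201 155][206 151][155 126]
```

```bash
python3 -m inch '[[-0.0038,-0.0080,0.02,0],[0,0,0.04,0],[0,0,0.04,0],[0,0,0.04,0],[0,0,0.02,0],[0,0,0.0145,0],[0,0,0,0],[0,0,0,0]]' ; python3 go.py .5626 .1178 .04 92
```

```text
t: 2.9
eef_pos: [0.5635, 0.12, 0.0417]
tool_rot: [0.001, -0.018, 1.0, 0.0]
contact_force: [0.3, -0.2, 0.8]
gripper_width: 1.002
grasp_force: 0.0
pos [0.5635 0.12   0.0417] yang 92.1 q7 80 t 2.9 tilt [ 0.001  0.001 -1.   ]
turn 0.1 = [(1, 0.1)] then shift [ 0.001  -0.0022  0.0017]
rows 1 [ 0.001  -0.0022  0.0017]
```

```bash
python3 -m inch '[[0,-0.002,0.002,0],[0,0,0,0]]'; python3 -m inch '[[0,0,0,0],[0,0,0,0],[0,0,0,0],[0,0,0,0],[0,0,0,0],[0,0,0,0]]' 0.045 40;python3 -m inch '[[0,0,-0.01,0],[0,0,-0.04,0],[0,0,-0.04,0],[0,0,-0.04,0],[0,0,-0.03,0],[0,0,0,0]]' ; python3 go.py .5381 -.2547 .2 92
```

```text
t: 3.1
eef_pos: [0.5637, 0.117, 0.0399]
tool_rot: [0.001, -0.018, 1.0, 0.0]
contact_force: [-0.6, -0.5, -0.1]
gripper_width: 0.998
grasp_force: 0.0
t: 3.7
eef_pos: [0.5633, 0.1171, 0.0395]
tool_rot: [0.0, -0.018, 1.0, 0.0]
contact_force: [-1.7, -0.5, 5.9]
gripper_width: 0.643
grasp_force: 41.5
t: 4.3
eef_pos: [0.5657, 0.1177, 0.204]
tool_rot: [0.004, -0.018, 1.0, 0.001]
contact_force: [0.1, 0.0, -1.8]
gripper_width: 0.642
grasp_force: 43.3
pos [0.5657 0.1177 0.204 ] yang 92.0 q7 78 t 4.3 tilt [ 0.008  0.003 -1.   ]
turn 0.0 = [(1, 0.02)] then shift [ 0.0406 -0.3712  0.0027]
rows 9 [ 0.0045 -0.0412  0.0003]
```

```bash
python3 -m inch '[[0.002,-0.02,0,0],[0.005,-0.041,0,0],[0.005,-0.041,0,0],[0.005,-0.041,0,0],[0.005,-0.041,0,0],[0.005,-0.041,0,0],[0.005,-0.041,0,0],[0.003,-0.041,0,0],[0.003,-0.041,0,0],[0.001,-0.02,0,0],[0,0,0,0],[0,0,0,0]]' ; python3 go.py .5381 -.2547 .044 92
python3 - <<'E'
from h import *
c=wrist();cv2.imwrite("pics/w2.png",c["color"][:,:,::-1])
h=c["hsv"]
for q in comps(cv2.inRange(h,(50,100,40),(85,255,255)),(0,0,640,400),500):
    a=cv2.approxPolyDP(cv2.convexHull(q),5,True)[:,0]
    for u,p in zip(a,plane(c,a,.025)):print(u,p.round(4))
E
```

```text
t: 5.5
eef_pos: [0.5365, -0.2517, 0.1979]
tool_rot: [-0.001, -0.017, 1.0, 0.001]
contact_force: [0.3, 0.4, -1.7]
gripper_width: 0.646
grasp_force: 43.3
pos [ 0.5365 -0.2517  0.1979] yang 92.0 q7 118 t 5.5 tilt [-0.002  0.001 -1.   ]
turn -0.0 = [(1, -0.0)] then shift [-0.0018 -0.0032  0.1539]
rows 4 [-0.0004 -0.0008  0.0385]
[365  17] [ 0.403 -0.218  0.025]
[359 208] [ 0.5588 -0.2119  0.025 ]
[262 232] [ 0.5851 -0.2998  0.025 ]
[180 232] [ 0.5877 -0.3754  0.025 ]
[154  18] [ 0.4094 -0.3819  0.025 ]
```

View pics/w2.png

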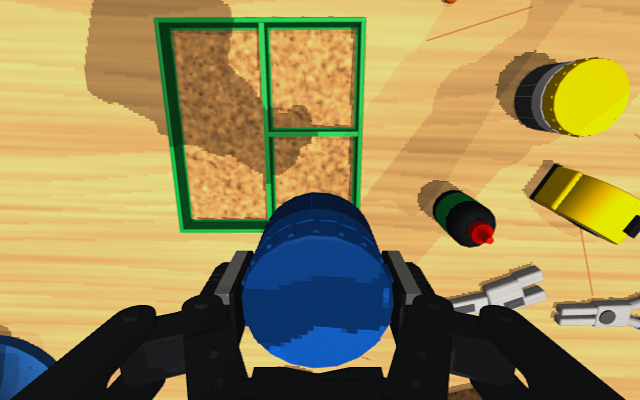

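The tray corners agree with the earlier estimate: centre (0.4955, -0.297), about 2°. The far pocket is clear, so I'll lower the jar.

```bash
python3 -m inch '[[-0.001,-0.0015,0.02,0],[-0.001,-0.0015,0.04,0],[0,0,0.04,0],[0,0,0.03,0],[0,0,0.013,0],[0,0,0.005,0],[0,0,0.003,0],[0,0,0.002,0],[0,0,0.001,0],[0,0,0,0]]' ; python3 go.py .5381 -.2547 .044 92
```

```text
t: 6.55
eef_pos: [0.5398, -0.2552, 0.0456]
tool_rot: [0.001, -0.018, 1.0, -0.0]
contact_force: [-0.4, 0.4, -1.7]
gripper_width: 0.645
grasp_force: 43.3
pos [ 0.5398 -0.2552  0.0456] yang 92.0 q7 122 t 6.5 tilt [ 0.001 -0.    -1.   ]
turn 0.0 = [(1, 0.04)] then shift [0.0017 0.0005 0.0016]
rows 1 [0.0017 0.0005 0.0016]
```

```bash
python3 -m inch '[[0.0,0,0.001,0],[0,0,0.001,0],[0,0,0.0005,0],[0,0,0,0]]' 
```

```text
t: 6.95
eef_pos: [0.5396, -0.2551, 0.0435]
tool_rot: [0.0, -0.018, 1.0, 0.0]
contact_force: [-3.3, 1.4, 8.4]
gripper_width: 0.643
grasp_force: 44.4
```

```bash
python3 -m inch '[[0,0,0,0],[0,0,0,0],[0,0,0,0],[0,0,-0.01,0],[0,0,-0.03,0],[0,0,-0.04,0],[0,0,-0.04,8.5],[0,0,-0.03,8.5],[0,0,0,8.5],[0,0,0,8.5],[0,0,0,8.5],[0,0,0,8.5]]' 0.072; python3 -m inch '[[0,0,0,8.5],[0,0,0,8.5],[0,0,0,8.5],[0,0,0,8.5],[0,0,0,8.5],[0,0,0,8.5],[0,0,0,8.5],[0,0,0,7.5],[0,0,0,0],[0,0,0,0]]' 0.0854;python3 go.py .548 -.003 .2 -26
```

```text
t: 8.15
eef_pos: [0.5393, -0.2549, 0.1931]
tool_rot: [0.0, 0.417, 0.909, 0.0]
contact_force: [0.3, 0.2, -0.9]
gripper_width: 0.842
grasp_force: 0.0
t: 9.15
eef_pos: [0.5393, -0.2548, 0.1926]
tool_rot: [0.0, 0.847, 0.532, 0.0]
contact_force: [-0.3, -0.2, 0.0]
gripper_width: 0.997
grasp_force: 0.0
pos [ 0.5393 -0.2548  0.1926] yang -25.7 q7 17 t 9.2 tilt [ 0.  0. -1.]
turn 0.3 = [(1, 0.25)] then shift [ 0.2301 -0.1026 -0.0074]
rows 6 [ 0.0384 -0.0171 -0.0012]
```

```bash
python3 -m inch '[[0.033,-0.0147,0,0],[0.033,-0.0147,0,0],[0.033,-0.0147,0,0],[0.033,-0.0147,0,0],[0.033,-0.0147,0,0],[0.033,-0.0147,0,0],[0.032,-0.0144,0,0],[0,0,0,0],[0,0,0,0]]' ;python3 - <<'E'
from h import *
c=wrist();cv2.imwrite("pics/w3.png",c["color"][:,:,::-1]);np.savez("w3.npz",**{k:c[k] for k in("color","mtx","world_from_camera")})
E
python3 go.py .548 -.003 .042 -26
```

```text
t: 10.05
eef_pos: [0.5478, -0.0025, 0.1925]
tool_rot: [-0.0, 0.847, 0.532, 0.0]
contact_force: [0.2, -0.4, 0.5]
gripper_width: 1.002
grasp_force: 0.0
pos [ 0.5476 -0.0038  0.1926] yang -25.9 q7 -9 t 10.1 tilt [ 0. -0. -1.]
turn 0.1 = [(1, 0.13)] then shift [ 8.000e-04 -1.000e-04  1.506e-01]
rows 4 [ 0.0002 -0.      0.0376]
```

View pics/w3.png

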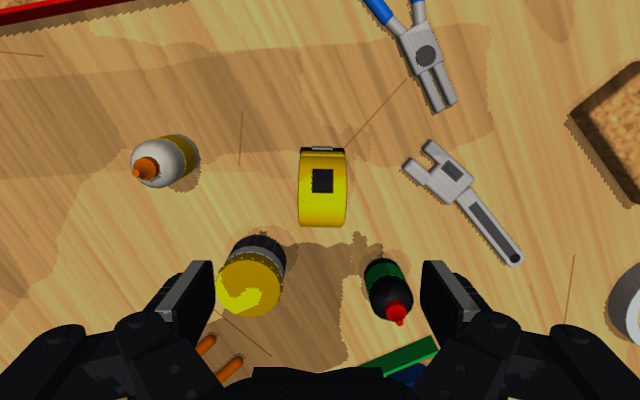

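The tape sits at (323,188), nearly aligned with the tool and with the nose toward the top. The screw jar and oil bottle are clear of the fingers' path.

```bash
python3 - <<'E'
from h import *
from go import cur
c=dict(np.load("w3.npz"));o,R=cur()
hsv=cv2.cvtColor(c["color"],cv2.COLOR_RGB2HSV);q=comps(cv2.inRange(hsv,(20,150,60),(35,255,255)),(285,140,360,235),200)[0].reshape(-1,2)
r=cv2.minAreaRect(q);print(r,q.min(0),q.max(0))
for z in(0,.03,.05,.064):
    for u in([q[:,0].min(),190],[q[:,0].max(),190],[323,148],[323,227]):print(z,u,((plane(c,u,z)[0]-o["eef_pos"])@R)[:2].round(4),end=" ")
    print()
E
```

```text
((322.0, 189.0), (76.0, 48.0), 90.0) [298 151] [346 227]
0 [np.int32(298), 190] [-0.0111 -0.0196] 0 [np.int32(346), 190] [-0.011   0.0259] 0 [323, 148] [0.0288 0.0038] 0 [323, 227] [-0.0485  0.0044] 
0.03 [np.int32(298), 190] [-0.0031 -0.018 ] 0.03 [np.int32(346), 190] [-0.003   0.0233] 0.03 [323, 148] [0.0331 0.0033] 0.03 [323, 227] [-0.037   0.0038] 
0.05 [np.int32(298), 190] [ 0.0023 -0.0168] 0.05 [np.int32(346), 190] [0.0024 0.0216] 0.05 [323, 148] [0.0359 0.0029] 0.05 [323, 227] [-0.0293  0.0034] 
0.064 [np.int32(298), 190] [ 0.006  -0.0161] 0.064 [np.int32(346), 190] [0.0061 0.0204] 0.064 [323, 148] [0.038  0.0027] 0.064 [323, 227] [-0.0239  0.0032]
```

```bash
python3 -m inch '[[0.0,0.0025,0.02,0],[0,0,0.04,0],[0,0,0.04,0],[0,0,0.03,0],[0,0,0.015,0],[0,0,0.0075,0],[0,0,0,0],[0,0,0,0]]'; python3 -m inch '[[0,0,0,0],[0,0,0,0],[0,0,0,0],[0,0,0,0],[0,0,0,0],[0,0,0,0],[0,0,0,0],[0,0,0,0]]' 0.028 50; python3 -m inch '[[0,0,-0.01,0],[0,0,-0.03,0],[0,0,-0.04,0],[0,0,-0.04,0],[0,0,-0.03,8],[0,0,0,8],[0,0,0,8],[0,0,0,8],[0,0,0,8],[0,0,0,8],[0,0,0,8],[0,0,0,6]]'; python3 go.py .4501 -.2575 .19 -88
```

```text
t: 10.9
eef_pos: [0.5509, -0.0048, 0.041]
tool_rot: [0.0, 0.848, 0.53, 0.001]
contact_force: [-0.0, 0.3, 0.4]
gripper_width: 0.996
grasp_force: 0.0
t: 11.7
eef_pos: [0.5503, -0.0042, 0.0404]
tool_rot: [-0.0, 0.848, 0.53, 0.0]
contact_force: [-1.0, 0.4, 6.4]
gripper_width: 0.437
grasp_force: 49.9
t: 12.9
eef_pos: [0.5493, -0.0041, 0.1899]
tool_rot: [-0.0, 1.0, 0.015, -0.0]
contact_force: [0.2, -0.5, -2.8]
gripper_width: 0.439
grasp_force: 50.6
pos [ 0.5493 -0.0041  0.1899] yang -88.3 q7 -59 t 12.9 tilt [-0.001  0.    -1.   ]
turn -0.3 = [(1, -0.26)] then shift [-1.080e-01  2.498e-01 -1.000e-04]
rows 6 [-0.018   0.0416 -0.    ]
```

```bash
python3 -m inch '[[-0.010,0.022,0,0],[-0.016,0.038,0,0],[-0.016,0.038,0,0],[-0.016,0.038,0,0],[-0.016,0.038,0,0],[-0.016,0.038,0,0],[-0.018,0.038,0,0],[0,0,0.03,0],[0,0,0.03,0],[0,0,0,0],[0,0,0,0]]'; python3 go.py .4501 -.2575 .046 -88;python3 - <<'E'
from h import *
c=wrist();cv2.imwrite("pics/w4.png",c["color"][:,:,::-1])
E
```

```text
t: 14.0
eef_pos: [0.4506, -0.258, 0.1303]
tool_rot: [-0.0, 1.0, 0.018, -0.001]
contact_force: [0.6, -0.0, -1.5]
gripper_width: 0.436
grasp_force: 50.9
pos [ 0.4506 -0.258   0.1303] yang -88.0 q7 -28 t 14.0 tilt [-0.001  0.    -1.   ]
turn 0.0 = [(1, 0.03)] then shift [-0.0004 -0.0005  0.0843]
rows 2 [-0.0002 -0.0003  0.0421]
```

View pics/w4.png

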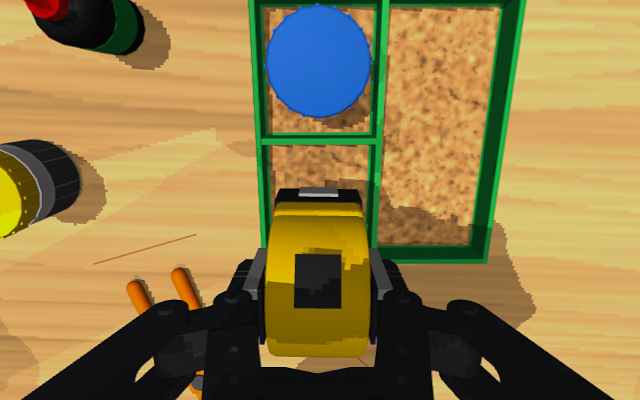

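The jar stands centred in the far pocket, and the tape lines up over the near one. Lowering.

```bash
python3 -m inch '[[0,0,0.03,0],[0,0,0.03,0],[0,0,0.015,0],[0,0,0.005,0],[0,0,0.002,0],[0,0,0.001,0],[0,0,0.001,0],[0,0,0.001,0],[0,0,0.0005,0],[0,0,0,0]]'
```

```text
t: 15.05
eef_pos: [0.4511, -0.258, 0.0445]
tool_rot: [-0.0, 1.0, 0.018, 0.0]
contact_force: [1.2, 0.1, -1.4]
gripper_width: 0.442
grasp_force: 51.2
```

```bash
python3 -m inch '[[0,0,0.001,0],[0,0,0.0005,0],[0,0,0,0]]'
```

```text
t: 15.35
eef_pos: [0.4511, -0.2582, 0.0443]
tool_rot: [-0.001, 1.0, 0.018, 0.001]
contact_force: [-4.9, 4.7, 21.1]
gripper_width: 0.439
grasp_force: 53.7
```

```bash
python3 -m inch '[[0,0,-0.0005,0],[0,0,0,0],[0,0,0,0],[0,0,-0.01,0],[0,0,-0.03,0],[0,0,-0.04,0],[0,0,-0.04,0],[0,0,-0.03,0],[0,0,0,0]]' 0.058; python3 go.py .561 -.118 .2 -88
```

```text
t: 16.25
eef_pos: [0.4526, -0.2596, 0.1972]
tool_rot: [0.001, 1.0, 0.018, 0.003]
contact_force: [0.1, -0.4, -0.1]
gripper_width: 0.68
grasp_force: 0.0
pos [ 0.4526 -0.2596  0.1972] yang -88.0 q7 -33 t 16.2 tilt [ 0.006 -0.002 -1.   ]
turn 0.0 = [(1, 0.01)] then shift [ 0.1133 -0.1378 -0.0024]
rows 4 [ 0.0283 -0.0344 -0.0006]
```

```bash
python3 -m inch '[[0.028,-0.034,0,0],[0.028,-0.034,0,0],[0.028,-0.034,0,0],[0.028,-0.034,0,0],[0,0,0,0],[0,0,0,0]]' 0.0854; python3 - <<'E'
from h import *
from go import cur
c=wrist();cv2.imwrite("pics/w5.png",c["color"][:,:,::-1]);o,R=cur();h=c["hsv"]
m=cv2.inRange(h,(0,170,60),(6,255,255))|cv2.inRange(h,(172,150,60),(180,255,255))
for q in comps(m,(200,60,440,390),15):
    r=cv2.minAreaRect(q);print("red",np.round(r[0]),r[1],[((plane(c,r[0],z)[0]-o["eef_pos"])@R)[:2].round(4) for z in(.06,.07,.08)])
for q in comps(cv2.inRange(h,(50,100,20),(85,255,255)),(200,60,440,300),30):
    x,y,w,hh=cv2.boundingRect(q);print("green",x,y,w,hh,[((plane(c,[x+w/2,y],z)[0]-o["eef_pos"])@R)[:2].round(4) for z in(.02,.03,.04)])
E
python3 go.py .561 -.118 .04 -88
```

```text
t: 16.85
eef_pos: [0.558, -0.1172, 0.1926]
tool_rot: [0.0, 1.0, 0.019, -0.001]
contact_force: [-0.5, -0.3, 0.0]
gripper_width: 0.997
grasp_force: 0.0
red [323. 190.] (23.33452033996582, 22.62741470336914) [array([0.0036, 0.0019]), array([0.0062, 0.0018]), array([0.0089, 0.0016])]
green 410 155 30 145 [array([0.0242, 0.0908]), array([0.0258, 0.0877]), array([0.0275, 0.0846])]
green 302 153 41 19 [array([0.0257, 0.0022]), array([0.0273, 0.002 ]), array([0.0289, 0.0019])]
pos [ 0.5572 -0.1186  0.1929] yang -88.0 q7 -48 t 16.9 tilt [-0.001 -0.001 -1.   ]
turn 0.0 = [(1, 0.03)] then shift [ 0.004  -0.0005  0.1529]
rows 4 [ 0.001  -0.0001  0.0382]
```

View pics/w5.png

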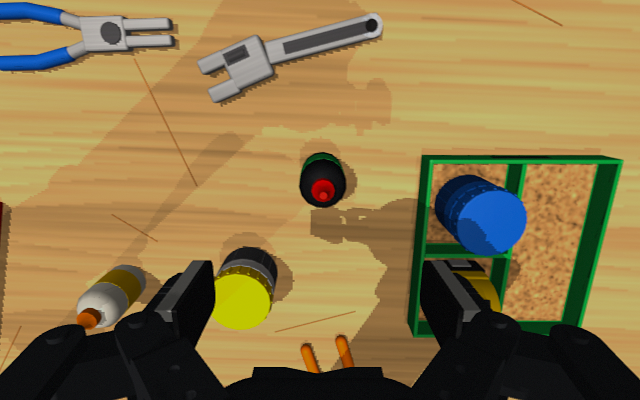

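Oil nozzle is at (323,190), 7 mm ahead of the TCP. The fingers have clear space on both sides.

```bash
python3 -m inch '[[0.0065,0.0017,0.02,0],[0,0,0.04,0],[0,0,0.04,0],[0,0,0.03,0],[0,0,0.015,0],[0,0,0.008,0],[0,0,0,0],[0,0,0,0]]'; python3 -m inch '[[0,0,0,0],[0,0,0,0],[0,0,0,0],[0,0,0,0],[0,0,0,0],[0,0,0,0],[0,0,0,0],[0,0,0,0]]' 0.028 25; python3 -m inch '[[0,0,-0.01,0],[0,0,-0.03,0],[0,0,-0.04,0],[0,0,-0.04,0],[0,0,-0.035,0],[0,0,0,0]]'; python3 go.py .4893 .2368 .2 -88
```

```text
t: 17.7
eef_pos: [0.5653, -0.1203, 0.0416]
tool_rot: [0.0, 1.0, 0.017, 0.001]
contact_force: [0.2, 0.5, -0.2]
gripper_width: 1.003
grasp_force: 0.0
t: 18.5
eef_pos: [0.5649, -0.1196, 0.0408]
tool_rot: [-0.0, 1.0, 0.018, 0.0]
contact_force: [-0.5, 1.0, 6.1]
gripper_width: 0.428
grasp_force: 26.7
t: 19.1
eef_pos: [0.5667, -0.121, 0.2]
tool_rot: [0.001, 1.0, 0.018, 0.004]
contact_force: [0.5, -0.6, -0.5]
gripper_width: 0.432
grasp_force: 26.1
pos [ 0.5667 -0.121   0.2   ] yang -88.0 q7 -49 t 19.1 tilt [ 0.007 -0.001 -1.   ]
turn 0.0 = [(1, 0.01)] then shift [-0.0649 -0.3603 -0.0009]
rows 9 [-0.0072 -0.04   -0.0001]
```

```bash
python3 -m inch '[[-0.003,-0.02,0,0],[-0.0073,-0.04,0,0],[-0.0073,-0.04,0,0],[-0.0073,-0.04,0,0],[-0.0073,-0.04,0,0],[-0.0073,-0.04,0,0],[-0.0073,-0.04,0,0],[-0.0073,-0.04,0,0],[-0.0073,-0.04,0,0],[-0.003,-0.02,0,0],[0,0,0,0],[0,0,0,0]]'; python3 go.py .4893 .2368 .046 -88;python3 - <<'E'
from h import *
c=wrist();cv2.imwrite("pics/w6.png",c["color"][:,:,::-1])
E
```

```text
t: 20.3
eef_pos: [0.4869, 0.2374, 0.1949]
tool_rot: [0.001, 1.0, 0.018, -0.0]
contact_force: [0.2, -0.4, -0.4]
gripper_width: 0.433
grasp_force: 26.1
pos [0.4869 0.2374 0.1949] yang -87.9 q7 -83 t 20.3 tilt [-0.001 -0.001 -1.   ]
turn 0.1 = [(1, 0.07)] then shift [0.0024 0.0006 0.1489]
rows 4 [0.0006 0.0001 0.0372]
```

View pics/w6.png

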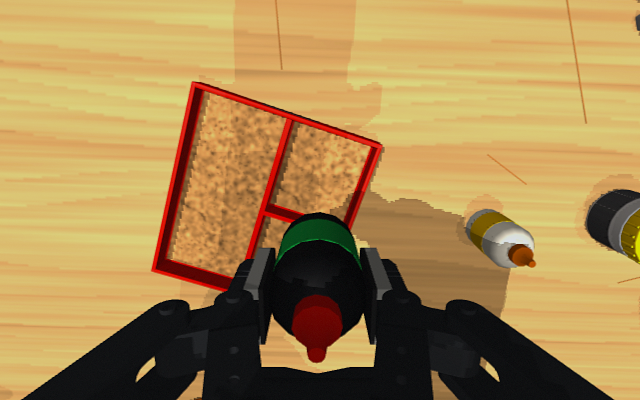

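```bash
python3 - <<'E'
from h import *
c=wrist();p=plane(c,[(194,82),(382,146),(152,270)],.025)[:,:2];print(p.round(4),np.linalg.norm(p[0]-p[1]),np.linalg.norm(p[0]-p[2]))
# floor corners of the upper-right pocket
print(plane(c,[(291,120),(378,150),(268,205)],.025).round(4))
print((p[1]+p[2])/2, np.degrees(np.arctan2(*(p[0]-p[2])[::-1])))
E
```

```text
[[0.5665 0.3397]
 [0.5202 0.1834]
 [0.396  0.3907]] 0.16307337570945765 0.17790287564219806
[[0.5392 0.261  0.025 ]
 [0.5167 0.1865 0.025 ]
 [0.4642 0.2806 0.025 ]]
[0.45809684 0.28701391] -16.631218905414805
```

Tray corners agree with the estimate, and the pocket centre is about (0.4885, 0.235). Lowering.

```bash
python3 -m inch '[[0.001,0.002,0.03,0],[0,0,0.04,0],[0,0,0.04,0],[0,0,0.025,0],[0,0,0.009,0],[0,0,0.003,0],[0,0,0.001,0],[0,0,0.001,0],[0,0,0,0]]';python3 -m inch '[[0,0,0.001,0],[0,0,0.0005,0],[0,0,0,0]]'
```

```text
t: 21.3
eef_pos: [0.489, 0.2363, 0.0472]
tool_rot: [-0.001, 1.0, 0.018, 0.001]
contact_force: [-0.4, -0.4, -1.1]
gripper_width: 0.43
grasp_force: 26.1
t: 21.6
eef_pos: [0.4884, 0.2361, 0.0449]
tool_rot: [-0.0, 1.0, 0.018, 0.0]
contact_force: [-0.6, 1.2, 0.3]
gripper_width: 0.435
grasp_force: 26.1
```

```bash
python3 -m inch '[[0,0,0.0007,0],[0,0,0.0003,0],[0,0,0,0]]'
```

```text
t: 21.9
eef_pos: [0.4886, 0.236, 0.0448]
tool_rot: [-0.001, 1.0, 0.018, -0.0]
contact_force: [-3.8, -0.4, 11.6]
gripper_width: 0.435
grasp_force: 27.3
```

```bash
python3 -m inch '[[0,0,-0.0005,0],[0,0,0,0],[0,0,0,0],[0,0,-0.01,0],[0,0,-0.04,0],[0,0,-0.04,0],[0,0,-0.04,-8.5],[0,0,-0.03,-8.5],[0,0,0,-8.5],[0,0,0,-8.5],[0,0,0,-8.5],[0,0,0,-8.5]]' 0.056; python3 -m inch '[[0,0,0,-8.5],[0,0,0,-8.5],[0,0,0,-8.5],[0,0,0,-8.5],[0,0,0,-8.5],[0,0,0,0]]' 0.06; python3 go.py .6738 .0709 .2 5.5
```

```text
t: 23.1
eef_pos: [0.4884, 0.2356, 0.2049]
tool_rot: [0.0, 0.893, 0.449, 0.0]
contact_force: [-0.5, -0.6, -0.3]
gripper_width: 0.657
grasp_force: 0.0
t: 23.7
eef_pos: [0.4886, 0.2354, 0.2049]
tool_rot: [-0.0, 0.672, 0.741, 0.0]
contact_force: [0.9, -0.1, 0.5]
gripper_width: 0.705
grasp_force: 0.0
pos [0.4886 0.2354 0.2049] yang 5.6 q7 -8 t 23.7 tilt [ 0.     0.001 -1.   ]
turn 0.1 = [(1, 0.06)] then shift [-0.1815  0.1686  0.0049]
rows 5 [-0.0363  0.0337  0.001 ]
```

```bash
python3 -m inch '[[-0.03,0.028,0,0],[-0.03,0.028,0,0],[-0.03,0.028,0,0],[-0.03,0.028,0,0],[-0.03,0.028,0,0],[-0.03,0.028,0,0],[0,0,0,0],[0,0,0,0]]' 0.05; cat >pl.py <<'E'
from h import *
from go import cur
o,R=cur();c=wrist();h=c["hsv"];cv2.imwrite("pics/w7.png",c["color"][:,:,::-1])
for q in comps(cv2.inRange(h,(0,0,90),(180,60,255)),(200,40,440,330),200):line(c,q,.008,"steel"+str(cv2.boundingRect(q)))
for q in comps(cv2.inRange(h,(100,120,60),(125,255,255)),(150,0,500,330),100):line(c,q,.008,"blue"+str(cv2.boundingRect(q)))
E
python3 pl.py;python3 go.py .6738 .0709 .2 5.5
```

```text
t: 24.5
eef_pos: [0.6733, 0.0714, 0.2042]
tool_rot: [0.0, 0.674, 0.739, -0.001]
contact_force: [-1.1, 1.5, 0.1]
gripper_width: 0.586
grasp_force: 0.0
steel(261, 258, 48, 72) c [ 0.6557 -0.0599] size [0.0356, 0.0891] long ang -64.5 meanV
steel(299, 152, 38, 87) c [0.6733 0.0513] size [0.0344, 0.0863] long ang -86.8 meanV
blue(325, 79, 21, 76) c [0.685  0.1273] size [0.0136, 0.0664] long ang 88.6 meanV
blue(289, 78, 18, 76) c [0.6487 0.1248] size [0.0137, 0.0661] long ang -80.8 meanV
pos [0.6727 0.0731 0.204 ] yang 5.4 q7 15 t 24.6 tilt [-0.001 -0.    -1.   ]
turn -0.1 = [(1, -0.12)] then shift [-0.0023  0.0009  0.004 ]
rows 1 [-0.0023  0.0009  0.004 ]
```

View pics/w7.png

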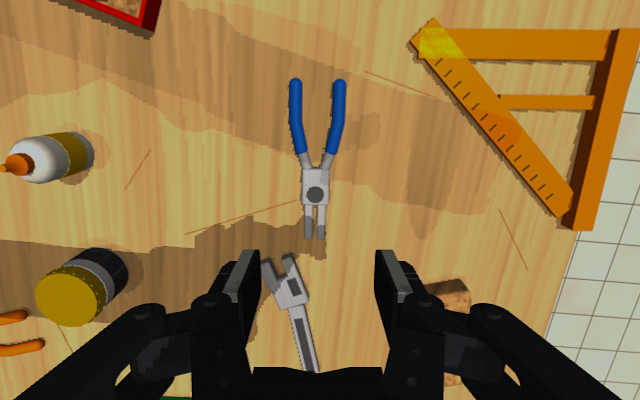

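```bash
python3 - <<'E'
from h import *
from go import cur
o,R=cur();c=wrist()
for u in[(315.5,168),(315.5,187),(315.5,205),(315,240),(318,80)]:print(u,((plane(c,u,.011)[0]-o["eef_pos"])@R)[:2].round(4),o["eef_pos"].round(4))
E
```

```text
(315.5, 168) [ 0.0092 -0.0021] [0.6727 0.0731 0.204 ]
(315.5, 187) [-0.0091 -0.0021] [0.6727 0.0731 0.204 ]
(315.5, 205) [-0.027  -0.0021] [0.6727 0.0731 0.204 ]
(315, 240) [-0.0634 -0.0027] [0.6727 0.0731 0.204 ]
(318, 80) [0.0869 0.0002] [0.6727 0.0731 0.204 ]
```

```bash
python3 -m inch '[[-0.0045,-0.002,0.03,0],[0,0,0.04,0],[0,0,0.04,0],[0,0,0.04,0],[0,0,0.02,0],[0,0,0.01,0],[0,0,0.005,0],[0,0,0.002,0],[0,0,0,0],[0,0,0,0]]';python3 go.py .6727 .0685 .016 5.5
```

```text
t: 25.6
eef_pos: [0.6723, 0.0685, 0.0186]
tool_rot: [0.001, 0.672, 0.74, 0.001]
contact_force: [0.2, 0.2, -0.0]
gripper_width: 0.587
grasp_force: 0.0
pos [0.6723 0.0685 0.0186] yang 5.5 q7 22 t 25.6 tilt [ 0.002  0.    -1.   ]
turn 0.0 = [(1, 0.04)] then shift [-0.      0.0004  0.0026]
rows 1 [-0.      0.0004  0.0026]
```

```bash
python3 -m inch '[[0,0,0.002,0],[0,0,0.001,0],[0,0,0,0]]';python3 -m inch '[[0,0,0,0],[0,0,0,0],[0,0,0,0],[0,0,0,0],[0,0,0,0],[0,0,0,0]]' 0.016 60; python3 -m inch '[[0,0,-0.005,0],[0,0,-0.02,0],[0,0,-0.04,0],[0,0,-0.04,0],[0,0,-0.04,0],[0,0,-0.04,0],[0,0,0,0],[0,0,0,0]]';python3 go.py .4972 -.3374 .2 -87.9
```

```text
t: 25.9
eef_pos: [0.6714, 0.0683, 0.0143]
tool_rot: [-0.0, 0.672, 0.74, 0.0]
contact_force: [0.5, -0.6, 0.1]
gripper_width: 0.584
grasp_force: 0.0
t: 26.5
eef_pos: [0.6717, 0.0682, 0.0146]
tool_rot: [0.0, 0.672, 0.74, 0.0]
contact_force: [-1.3, 0.3, 6.3]
gripper_width: 0.283
grasp_force: 58.7
t: 27.3
eef_pos: [0.6718, 0.0684, 0.201]
tool_rot: [0.001, 0.672, 0.74, 0.001]
contact_force: [-0.4, 0.4, -2.6]
gripper_width: 0.283
grasp_force: 58.2
pos [0.6718 0.0684 0.201 ] yang 5.5 q7 16 t 27.3 tilt [ 0.002  0.001 -1.   ]
turn -86.6 = [(11, -7.87)] then shift [ 1.893e-01 -3.991e-01  2.000e-04]
rows 9 [ 0.021  -0.0443  0.    ]
```

```bash
python3 -m inch '[[0,0,0,8.5],[0,0,0,8.5],[0,0,0,8.5],[0,0,0,8.5],[0,0,0,8.5],[0,0,0,8.5],[0,0,0,8.5],[0,0,0,8.5],[0,0,0,8.5],[0,0,0,8.5],[0,0,0,8.5],[0,0,0,0]]';python3 go.py .4817 -.3375 .2 -87.9
```

```text
t: 28.5
eef_pos: [0.6703, 0.0686, 0.1973]
tool_rot: [0.001, 1.0, 0.017, -0.002]
contact_force: [0.3, 0.6, -1.1]
gripper_width: 0.285
grasp_force: 58.3
pos [0.6703 0.0686 0.1973] yang -88.0 q7 -63 t 28.5 tilt [-0.003 -0.001 -1.   ]
turn -0.1 = [(1, -0.13)] then shift [-0.2034  0.3989 -0.0016]
rows 9 [-0.0226  0.0443 -0.0002]
```

```bash
python3 -m inch '[[-0.01,0.02,0,0],[-0.02,0.04,0,0],[-0.02,0.04,0,0],[-0.02,0.04,0,0],[-0.02,0.04,0,0],[-0.02,0.04,0,0],[-0.02,0.04,0,0],[-0.02,0.04,0,0],[-0.02,0.04,0,0],[-0.02,0.04,0,0],[-0.013,0.019,0,0],[0,0,0,0]]';python3 -m inch '[[0,0,0.05,0],[0,0,0.04,0],[0,0,0,0],[0,0,0,0]]';python3 go.py .4817 -.3375 .02 -87.9;python3 - <<'E'
from h import *
c=wrist();cv2.imwrite("pics/w8.png",c["color"][:,:,::-1])
E
```

```text
t: 29.7
eef_pos: [0.4789, -0.3414, 0.1993]
tool_rot: [0.001, 1.0, 0.016, -0.001]
contact_force: [0.4, 0.1, -1.9]
gripper_width: 0.284
grasp_force: 58.3
t: 30.1
eef_pos: [0.4827, -0.3372, 0.1094]
tool_rot: [-0.0, 1.0, 0.019, -0.001]
contact_force: [-0.2, 0.2, -1.7]
gripper_width: 0.284
grasp_force: 58.6
pos [ 0.4827 -0.3372  0.1094] yang -87.8 q7 -19 t 30.1 tilt [-0.002  0.001 -1.   ]
turn 0.1 = [(1, 0.07)] then shift [-0.0009  0.0003  0.0894]
rows 2 [-0.0005  0.0002  0.0447]
```

View pics/w8.png

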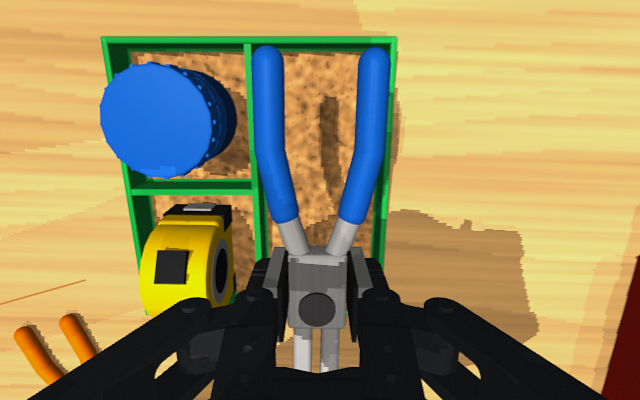

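The pliers hang level, aligned with the lane, with the handles inside its walls. The jar and tape are standing. Lowering slowly.

```bash
python3 -m inch '[[0,0,0.03,0],[0,0,0.03,0],[0,0,0.015,0],[0,0,0.007,0],[0,0,0,0],[0,0,0,0]]';python3 -m inch '[[0,0,0.004,0],[0,0,0.002,0],[0,0,0.001,0],[0,0,0,0]]'
```

```text
t: 30.75
eef_pos: [0.4835, -0.3385, 0.0287]
tool_rot: [0.001, 1.0, 0.018, 0.001]
contact_force: [0.1, -0.2, -1.3]
gripper_width: 0.283
grasp_force: 58.6
t: 31.15
eef_pos: [0.4828, -0.3376, 0.0203]
tool_rot: [-0.0, 1.0, 0.018, -0.0]
contact_force: [0.3, 0.2, -2.7]
gripper_width: 0.285
grasp_force: 58.6
```

```bash
python3 -m inch '[[0,0,0.001,0],[0,0,0.0007,0],[0,0,0.0003,0],[0,0,0,0]]'
```

```text
t: 31.55
eef_pos: [0.4828, -0.3377, 0.0186]
tool_rot: [-0.0, 1.0, 0.018, 0.0]
contact_force: [-0.8, 1.1, 4.6]
gripper_width: 0.291
grasp_force: 59.3
```

```bash
python3 -m inch '[[0,0,0,0],[0,0,0,0],[0,0,0,0],[0,0,-0.01,0],[0,0,-0.02,0],[0,0,-0.04,0],[0,0,-0.04,0],[0,0,-0.04,0],[0,0,-0.03,0],[0,0,0,0]]' 0.036; python3 -m inch '[[0,0,0,-8.5],[0,0,0,-8.5],[0,0,0,-8.5],[0,0,0,-8.5],[0,0,0,-8.5],[0,0,0,-8.5],[0,0,0,-8.5],[0,0,0,-8.5],[0,0,0,-8.5],[0,0,0,-8.5],[0,0,0,-8.5],[0,0,0,-8.5]]' 0.042;python3 go.py .668 -.085 .2 14
```

```text
t: 32.55
eef_pos: [0.4841, -0.3397, 0.203]
tool_rot: [0.002, 1.0, 0.017, 0.003]
contact_force: [-0.4, -0.4, 0.0]
gripper_width: 0.422
grasp_force: 0.0
t: 33.75
eef_pos: [0.4823, -0.3375, 0.1979]
tool_rot: [-0.0, 0.613, 0.79, -0.0]
contact_force: [0.6, 0.5, 0.2]
gripper_width: 0.489
grasp_force: 0.0
pos [ 0.4823 -0.3375  0.1979] yang 14.4 q7 60 t 33.8 tilt [-0.001  0.    -1.   ]
turn 0.4 = [(1, 0.37)] then shift [ 0.2001  0.2413 -0.0021]
rows 6 [ 0.0333  0.0402 -0.0004]
```

```bash
python3 -m inch '[[0.014,0.017,0,0],[0.028,0.034,0,0],[0.028,0.034,0,0],[0.028,0.034,0,0],[0.028,0.034,0,0],[0.028,0.034,0,0],[0.028,0.034,0,0],[0.018,0.02,0,0],[0,0,0,0],[0,0,0,0]]'; cat >wr.py <<'E'
from h import *
from go import cur
o,R=cur();c=wrist();h=c["hsv"];cv2.imwrite("pics/w9.png",c["color"][:,:,::-1])
m=cv2.inRange(h,(0,0,40),(180,60,255))
for q in comps(m,(240,60,420,330),300):
    line(c,q,.008,str(cv2.boundingRect(q)))
    k=np.zeros_like(m);cv2.drawContours(k,[q],-1,255,-1);yy=np.arange(*np.add(cv2.boundingRect(q)[1],[0,cv2.boundingRect(q)[3]]),6)
    for y in yy:
        x=np.where(k[y]>0)[0];print(y,x.min(),x.max(),((plane(c,[(x.min()+x.max())/2,y],.010)[0]-o["eef_pos"])@R)[:2].round(4))
E
python3 wr.py;python3 go.py .668 -.085 .2 14
```

```text
t: 34.75
eef_pos: [0.6677, -0.0848, 0.1976]
tool_rot: [-0.0, 0.615, 0.789, -0.001]
contact_force: [-0.2, -0.5, -0.8]
gripper_width: 0.489
grasp_force: 0.0
(371, 249, 29, 52) c [ 0.759  -0.1634] size [0.017, 0.0612] long ang -59.4 meanV
249 371 382 [-0.0705  0.058 ]
255 373 384 [-0.077   0.0602]
261 375 387 [-0.0835  0.0631]
267 377 390 [-0.0901  0.0659]
273 379 392 [-0.0968  0.0683]
279 381 395 [-0.1035  0.0712]
285 384 397 [-0.1104  0.0741]
291 385 396 [-0.1173  0.0745]
297 385 390 [-0.1242  0.0719]
(240, 249, 24, 52) c [ 0.6241 -0.1978] size [0.0157, 0.0613] long ang 88.1 meanV
249 253 263 [-0.0706 -0.0586]
255 250 261 [-0.0771 -0.0614]
261 247 259 [-0.0836 -0.0642]
267 245 257 [-0.0902 -0.0665]
273 242 255 [-0.0969 -0.0694]
279 240 253 [-0.1037 -0.0718]
285 240 250 [-0.1105 -0.0737]
291 240 249 [-0.1174 -0.0746]
297 244 250 [-0.1244 -0.0725]
(283, 97, 50, 163) c [ 0.6678 -0.0893] size [0.0368, 0.1553] long ang -66.8 meanV
97 317 322 [0.0728 0.0017]
103 283 323 [ 0.0678 -0.0127]
109 284 324 [ 0.0627 -0.0119]
115 285 325 [ 0.0576 -0.0111]
121 286 326 [ 0.0525 -0.0102]
127 287 327 [ 0.0473 -0.0094]
133 291 328 [ 0.042  -0.0072]
139 292 329 [ 0.0367 -0.0063]
145 293 330 [ 0.0314 -0.0055]
151 295 332 [ 0.0259 -0.0037]
157 296 332 [ 0.0205 -0.0032]
163 297 325 [ 0.015 -0.006]
169 307 325 [ 0.0094 -0.0014]
175 307 325 [ 0.0038 -0.0014]
181 307 325 [-0.0019 -0.0014]
187 307 325 [-0.0077 -0.0015]
193 308 325 [-0.0135 -0.001 ]
199 308 326 [-0.0193 -0.0005]
205 308 326 [-0.0252 -0.0005]
211 308 326 [-0.0312 -0.0005]
217 309 326 [-0.0373 -0.0001]
223 309 326 [-0.0434 -0.    ]
229 309 326 [-0.0495 -0.    ]
235 309 327 [-0.0558  0.0004]
241 310 327 [-0.0621  0.0009]
247 310 327 [-0.0684  0.0009]
253 310 327 [-0.0749  0.0009]
259 317 321 [-0.0814  0.0014]
pos [ 0.6672 -0.0863  0.1979] yang 14.0 q7 33 t 34.8 tilt [-0.001 -0.001 -1.   ]
turn -0.0 = [(1, -0.02)] then shift [ 0.0011  0.0011 -0.0021]
rows 1 [ 0.0011  0.0011 -0.0021]
```

View pics/w9.png

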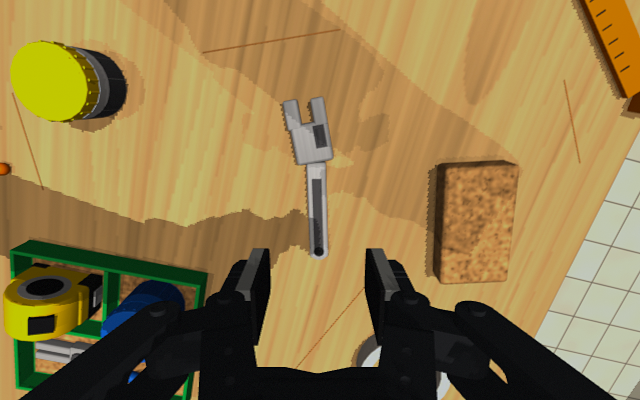

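The wrench sits centrally, with the handle at columns 308–326 and its end at row 258. The green tray at left is in order. Gripping just behind the head.

```bash
python3 -m inch '[[-0.0015,-0.0014,0.03,0],[0,0,0.04,-1.5],[0,0,0.04,0],[0,0,0.04,0],[0,0,0.02,0],[0,0,0.006,0],[0,0,0.003,0],[0,0,0.001,0],[0,0,0,0],[0,0,0,0]]';python3 go.py .6657 -.0848 .0146 15.5
```

```text
t: 35.8
eef_pos: [0.6679, -0.0871, 0.0196]
tool_rot: [0.001, 0.605, 0.796, 0.001]
contact_force: [-0.1, 0.6, 0.2]
gripper_width: 0.494
grasp_force: 0.0
pos [ 0.6679 -0.0871  0.0196] yang 15.5 q7 40 t 35.8 tilt [ 0.002 -0.    -1.   ]
turn 0.0 = [(1, 0.04)] then shift [ 0.0028 -0.0015  0.005 ]
rows 1 [ 0.0028 -0.0015  0.005 ]
```

```bash
python3 -m inch '[[0,0,0.003,0],[0,0,0.001,0],[0,0,0,0]]';python3 -m inch '[[0,0,0,0],[0,0,0,0],[0,0,0,0],[0,0,0,0],[0,0,0,0],[0,0,0,0]]' 0.008 60; python3 -m inch '[[0,0,-0.005,0],[0,0,-0.02,0],[0,0,-0.04,0],[0,0,-0.04,0],[0,0,-0.04,0],[0,0,-0.04,0],[0,0,0,0],[0,0,0,0]]';python3 go.py .4694 .3253 .2 73.4
```

```text
t: 36.1
eef_pos: [0.6669, -0.0868, 0.0141]
tool_rot: [-0.0, 0.605, 0.796, -0.0]
contact_force: [0.5, 0.1, -0.1]
gripper_width: 0.492
grasp_force: 0.0
t: 36.7
eef_pos: [0.6674, -0.087, 0.0147]
tool_rot: [0.0, 0.605, 0.796, 0.0]
contact_force: [-0.9, 0.1, 4.6]
gripper_width: 0.188
grasp_force: 61.6
t: 37.5
eef_pos: [0.6671, -0.0868, 0.1997]
tool_rot: [0.0, 0.605, 0.796, 0.0]
contact_force: [-1.4, 0.3, -1.6]
gripper_width: 0.184
grasp_force: 60.7
pos [ 0.6671 -0.0868  0.1997] yang 15.5 q7 35 t 37.5 tilt [ 0.001  0.    -1.   ]
turn -57.9 = [(7, -8.27)] then shift [ 3.072e-01  3.385e-01 -3.000e-04]
rows 8 [ 0.0384  0.0423 -0.    ]
```

```bash
python3 -m inch '[[0,0,0,-8.3],[0,0,0,-8.3],[0,0,0,-8.3],[0,0,0,-8.3],[0,0,0,-8.3],[0,0,0,-8.3],[0,0,0,-8.1],[0,0,0,0]]';python3 -m inch '[[0.016,0.018,0,0],[0.03,0.033,0,0],[0.03,0.033,0,0],[0.03,0.033,0,0],[0.03,0.033,0,0],[0.03,0.033,0,0],[0.03,0.033,0,0],[0.03,0.033,0,0],[0.03,0.033,0,0],[0.03,0.033,0,0],[0.02,0.022,0,0],[0,0,0,0]]';python3 -m inch '[[0,0,0.03,0],[0,0,0.03,0],[0,0,0.02,0],[0,0,0,0],[0,0,0,0]]';python3 go.py .4665 .326 .02 73.4;python3 - <<'E'
from h import *
c=wrist();cv2.imwrite("pics/w10.png",c["color"][:,:,::-1])
E
```

```text
t: 38.3
eef_pos: [0.6657, -0.0867, 0.1968]
tool_rot: [-0.002, 0.143, 0.99, 0.0]
contact_force: [0.4, -0.3, -2.2]
gripper_width: 0.184
grasp_force: 60.7
t: 39.5
eef_pos: [0.4657, 0.3286, 0.1978]
tool_rot: [-0.002, 0.142, 0.99, 0.0]
contact_force: [-0.2, 0.5, -1.8]
gripper_width: 0.185
grasp_force: 60.7
t: 40.0
eef_pos: [0.4698, 0.3225, 0.1189]
tool_rot: [-0.0, 0.145, 0.989, -0.001]
contact_force: [0.9, 0.4, -1.5]
gripper_width: 0.188
grasp_force: 60.6
pos [0.4698 0.3225 0.1189] yang 73.3 q7 40 t 40.0 tilt [-0.001 -0.001 -1.   ]
turn -0.1 = [(1, -0.1)] then shift [0.0041 0.0026 0.0989]
rows 3 [0.0014 0.0009 0.033 ]
```

View pics/w10.png

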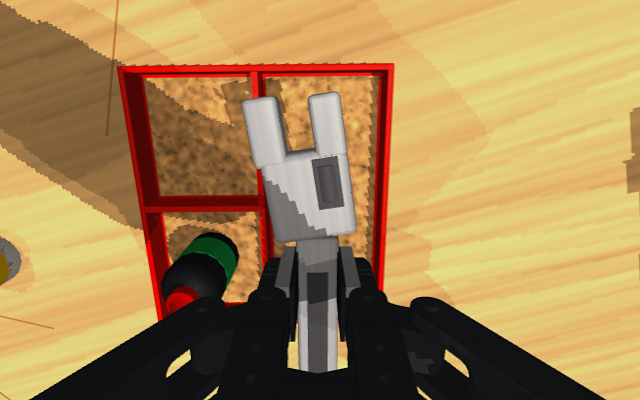

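The wrench is over the lane with its head inside the walls, and the oil bottle stands in the pocket to the left. Lowering.

```bash
python3 -m inch '[[0.003,0.003,0.03,0],[0,0,0.03,0],[0,0,0.02,0],[0,0,0.01,0],[0,0,0,0],[0,0,0,0]]';python3 -m inch '[[0,0,0.004,0],[0,0,0.002,0],[0,0,0.001,0],[0,0,0,0]]'
```

```text
t: 40.65
eef_pos: [0.4687, 0.3275, 0.0306]
tool_rot: [0.001, 0.144, 0.99, 0.001]
contact_force: [-0.3, -0.2, -0.6]
gripper_width: 0.188
grasp_force: 60.7
t: 41.05
eef_pos: [0.4678, 0.327, 0.0224]
tool_rot: [0.0, 0.144, 0.99, 0.0]
contact_force: [1.2, -0.2, -1.7]
gripper_width: 0.186
grasp_force: 60.7
```

```bash
python3 -m inch '[[0,0,0.002,0],[0,0,0.001,0],[0,0,0.0007,0],[0,0,0,0]]'
```

```text
t: 41.45
eef_pos: [0.4677, 0.327, 0.0186]
tool_rot: [-0.0, 0.144, 0.99, -0.0]
contact_force: [-0.3, -0.5, -0.0]
gripper_width: 0.187
grasp_force: 60.8
```

```bash
python3 -m inch '[[0,0,0.0007,0],[0,0,0.0005,0],[0,0,0,0]]'
```

```text
t: 41.75
eef_pos: [0.4678, 0.327, 0.0186]
tool_rot: [-0.0, 0.144, 0.99, 0.0]
contact_force: [-4.0, -2.3, 12.9]
gripper_width: 0.187
grasp_force: 63.1
```

```bash
python3 -m inch '[[0,0,-0.0005,0],[0,0,0,0],[0,0,0,0],[0,0,-0.01,0],[0,0,-0.03,0],[0,0,-0.04,0],[0,0,-0.04,0],[0,0,-0.04,0],[0,0.03,-0.03,0],[0,0.045,0,0],[0,0.045,0,0],[0,0.045,0,0]]' 0.030;python3 -m inch '[[0,0.045,0,0],[0,0.045,0,0],[0,0,0,0]]';python3 - <<'E'
from h import *
from station import bot
c=bot.read_camera("top");im=c["color"]
a=np.hstack([im[140:250,140:260],im[130:240,375:475]]);cv2.imwrite("pics/fin.png",cv2.resize(a,None,fx=3.6,fy=3.6,interpolation=2)[:,:,::-1])
E
```

```text
t: 42.95
eef_pos: [0.5151, 0.4868, 0.2093]
tool_rot: [0.0, 0.144, 0.99, 0.001]
contact_force: [0.4, -0.9, 0.2]
gripper_width: 0.351
grasp_force: 0.0
t: 43.25
eef_pos: [0.5405, 0.5745, 0.2066]
tool_rot: [0.0, 0.142, 0.99, -0.001]
contact_force: [0.8, -0.6, -0.6]
gripper_width: 0.35
grasp_force: 0.0
```

View pics/fin.png

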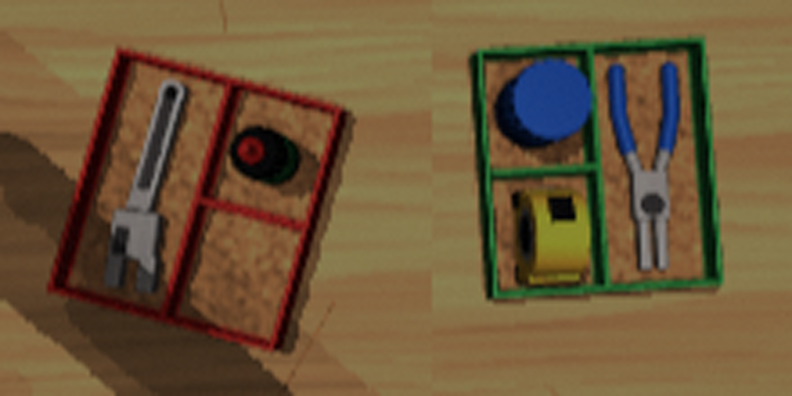

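Both kits are in place: wrench and oil bottle in the red tray (left), and jar, tape and pliers in the green tray (right). All of it is clear of the robot.

```bash
python3 -c "
from station import bot
print(bot.hand_in())"
```

```text
the job is handed in; nothing more can be done
None
```

Both kits are in their trays and the job is handed in at about 43 s of robot time; the final top view showed all five items in place, and hand-in returned no verdict.

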